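# Take the lift-off lid from the scrap caddy and stand it in the drying stand

## Task

The lid of the green food-scrap caddy has to dry. Swing the lid up by its black tab until it stands upright on its hinge, lift it straight up out of the hinge, and set it upright, tab up, in the gap of the wire drying stand without dropping it. Leave the egg box, canister and honey jar where they are.

Things in the scene. Friction and masses are not known exactly. Their poses are not given: they have to be found in the camera images.
- caddy: Green open box, 100 x 160 mm, 70 mm high, fixed; origin at the centre of its underside, z up, x towards the hinge at its back (away from the robot at yaw 0). At its back a steel rail, top 70 mm above the underside, carries the lid's hinge bar. The hinge has no friction or spring; the lid falls shut if let go.
- hinge (a point): Hinge axis, mid-width, fixed on the caddy (axes as the caddy's; x = 55, z = 72 mm there): the bar's centre with the lid shut; upright the bar rests 6 mm higher. Steel ears at y = +-89 mm, tops 96 mm over the underside, hold the bar's ends in pockets 18 mm wide under a 12 mm neck (bevelled below), open above: the flat bar passes up only with the lid within about 25 deg of upright.
- lid: Loose lid, 0.15 to 0.3 kg. Origin at the centre of its flat steel hinge bar (16 x 196 x 4 mm in the lid's x, y, z). x runs from bar to tab, z out of the upper face (shut: z up, x to the robot, yaw = caddy's + 180 deg; upright: x up). White panel 160 mm wide in y, from x = 7 to 108 mm, z = -2 to 8 mm.
- lid_tab (a point): Centre of the lid's black grip tab, axes as the lid's; at x = 140, y = 0, z = 3 mm of the lid. The tab is 24 mm wide in y, 12 mm thick in z, and sticks out from the panel's front edge (x = 108 mm) to x = 160 mm. Pinched from above by its two y sides it pivots between the fingers while the lid swings.
- stand: Drying stand, fixed: dark wooden foot 110 x 140 x 12 mm, two steel wire hoops 110 mm long in y, tops 103 mm up; origin at the centre of its underside, z up. The gap between the hoops runs along y at x = 0, 22 mm wide at the foot, 41 mm at the top. The lid stands in it on its bar, tab up, panel along y (either way round), lid origin 20 mm above the stand's.
- egg_box: Bystander: pale blue egg box, 106 x 156 x 72 mm, origin at the centre of its underside.
- canister: Bystander: cream canister with blue dots and wooden lid, 94 x 94 x 132 mm, origin at the centre of its underside.
- honey_jar: Bystander: glass jar with green cap, 70 x 70 x 101 mm, origin at the centre of its underside.

How it is judged:
On the way, in this order (a step that is already met when the one before it is completed fails the run):
1. the lid stands upright (within 15 deg), its bar still in the hinge (angle between lid's own x axis and vertical below 0.26 rad and z of lid in the frame of caddy below 0.09 m and x of lid in the frame of caddy between 0.045 and 0.065 m), for 0.1 s.
2. the lid is lifted up clear of the hinge, still roughly upright (angle between lid's own x axis and vertical below 0.52 rad and z of lid in the frame of caddy above 0.106 m and x of lid in the frame of caddy between 0.02 and 0.09 m), for 0.1 s.
At the end, for the whole second after the job is handed in: The lid stands at rest in the stand's gap, tab up: its bar down on the foot (lid origin less than 30 mm above the stand's underside), within 20 mm of the gap's middle across it and 40 mm along it, lid turned less than 14 deg from the gap and leaning less than 23 deg (x of lid in the frame of stand between -0.02 and 0.02 m and y of lid in the frame of stand between -0.04 and 0.04 m and z of lid in the frame of stand below 0.03 m and angle between the y axis of lid and the y axis of stand, either way round below 0.25 rad and angle between lid's own x axis and vertical below 0.4 rad and linear speed of lid below 0.03 m/s); the robot touches nothing.
It fails at once if the lid is dropped (falls freely by more than about 2 cm) (contact force between the fingers and lid below 0.05 N and linear speed of lid above 0.65 m/s).
It fails at once if the egg box, canister or honey jar is shifted by more than 3 cm (distance of any of egg_box, canister, honey_jar from where it was at the start of the episode above 0.03 m).
It also fails if it takes over 54 s, if anything falls off the work surface, if the arm or the gripper's body presses on something with over 40 N, if the wrist force passes 120 N, or if a joint passes its speed limit or range.

## Robot

A 7-joint arm with a two-finger parallel gripper is mounted at the origin on a cart in front of the work surface, level with it; the furniture and walls round the work are solid. World frame = base frame: x ahead of the robot, y to its left, z up, the work surface at z = 0. Lengths are in m, angles in rad, forces in N, time in s.
With the tool pointing down it reaches from about 0.425 to 0.875 m from the base axis. Payload 4.7 kg.
Tool frame: the origin (TCP) lies midway between the tips of the shut fingers; the grasp point (between the pads) lies 19 mm behind it; y points along the fingers, z is the direction in which the jaws open and shut, and the axes are right-handed (so a half turn about y gives the same grasp; the last joint's range is limited). The gripper opens to 87 mm and grips with 3 to 60 N. Pads are 19 mm wide; open, the fingers measure 117 mm over their backs; the gripper's body (75 mm by 190 mm) begins 51 mm behind the grasp point.
Start: joints at [-1.246, 0.321, -0.07, 1.45, 0.023, 1.371, -0.057], TCP at [0.199, 0.619, 0.223] pointing down, gripper open.
Joint ranges: [-2.86, 2.86], [-0.3, 2.09], [-1.38, 1.24], [0.06, 2.45], [-1.56, 4.7], [0.09, 2.05], [-2.69, 2.69]. Speed limits (rad/s): [2.57, 2.57, 3.14, 3.14, 3.14, 3.14, 3.14].

## Interface

Orientations are given as a rotation vector (axis times angle).
In Python, from bench import ctrl gives the robot as it stands.
- The arm moves only by the tool play_rows, never from a script. Its arguments are lists of equal length, an entry for each row: "translation": the shift along the tool's x, y, z in mm, a list of three; "turn": the turn, a rotation vector about the tool's x, y, z in rad, a list of three; "fingers": the opening, from -1 (shut) to 1 (fully open), so that 0 is half open. In form: {"translation": [[dx, dy, dz], ...], "turn": [[wx, wy, wz], ...], "fingers": [fingers, ...]}. A call has exactly 10 rows; each row shifts and turns the commanded pose from where the row before left it, along the tool's axes as they then stand; what a row does not reach is not made up. A row lasts 1/12 s, in which the tool goes at most 41.7 mm and 7.16 degrees, less where a joint would pass 70% of its speed; a pose out of reach is approached as far as the arm can. A call with a gripper value outside its range is refused whole. The fingers move at their own pace and stop on an object; "grip_force" is the grip in N (left out, the last holds). Time passes only in rows, so rows that do not move let the fingers close, or fill a call up. It gives the time, the measured TCP pose, the force and the opening at its end, in the units of the state.
- ctrl.get_state(): the state, without advancing time (a new reading comes with each control period).
- ctrl.get_image(name): name is "scene" or "top" or "wrist"; returns the picture (384x512x3 uint8, blue, green, red); there is no depth.
- ctrl.camera_info(name): a dict with "camera_matrix" (3x3 intrinsics, pixels), "k1" (the pictures are not rectified: a ray, as slopes to the right and down, at radius r is drawn at 1 + k1 r^2 times it, then the intrinsics apply), "R" (3x3) and "t" (3): a world point X has camera coordinates R X + t. Camera axes: x right, y down, z forward; pixel columns grow to the right and rows downward; lengths in m; the calibration is good to about 2 mm. A picture is of the moment at which its call begins: read the wrist's pose just before it. camera_info takes no time and is no camera call; for the wrist camera it gives the pose at the moment of the call.
- ctrl.close_job(): hands the job in, once; it reports no verdict.
The state is a dict: "time": time; "joint_positions": joint angles; "qd": joint speeds; "joint_torque": joint torques, N m; "position": TCP position; "tool_rot": TCP orientation; "ft_force": force on the tool from outside, world axes, zero at the start; "torque": the same for the moment, N m; "grip_width": opening from 0.0 (shut) to 1.0 (fully open).
Only numpy, scipy, OpenCV 4.12 (cv2) and the standard library are available. Lean on these libraries where they do the work, as an engineer would, in place of code of your own. Each camera call takes 0.05 s, during which the arm holds its last target.

## Working session

There is one attempt and no reset: what is moved stays moved. The work goes in short steps, Python scripts to look and compute and a tool call to move; the robot and the scene stay as the last step left them, time stands still between calls to the robot, and variables do not carry over. Pictures are saved under pics/ and viewed, and the job is handed in when it is done.

Besides the shell and the picture viewer there is one more tool, called by a JSON object that holds its "fn" and its "kwargs", one argument or row to a line. play_rows: Moves the arm, as the interface text tells. Its arguments: {"type":"object","properties":{"translation":{"type":"array"},"turn":{"type":"array"},"fingers":{"type":"array"},"grip_force":{"type":"number"}},"required":["translation","turn","fingers"]}

```bash
ls; mkdir -p pics; python3 - <<'E'
from bench import ctrl
import cv2
s=ctrl.get_state(); print(s)
for n in ["scene","top","wrist"]:
    print(n,ctrl.camera_info(n))
    cv2.imwrite(f"pics/{n}0.png",ctrl.get_image(n))
E
```

```text
pics
{'time': 0.0, 'joint_positions': array([-1.24594407,  0.3218189 , -0.07008271,  1.45173563,  0.02258892,
        1.3707701 , -0.05690954]), 'qd': array([ 6.90312586e-04, -1.63580087e-03,  1.78132712e-04, -1.68842037e-05,
       -6.20004124e-04,  7.92390351e-04, -9.60894391e-04]), 'joint_torque': array([ 8.08609566e-04, -4.91279376e+01, -4.03440781e-01, -3.12542689e+01,
       -6.38661068e-02,  4.34962485e-02,  1.88042814e-04]), 'position': array([0.19862372, 0.61830675, 0.22143371]), 'tool_rot': array([-1.55894057,  0.244104  , -0.24377023]), 'ft_force': array([ 0.17855163, -0.05721819,  0.24760456]), 'torque': array([ 0.03886967, -0.05562371,  0.01768227]), 'grip_width': 0.9996725674549781}
scene {'camera_matrix': array([[413.82516328,   0.        , 256.30067291],
       [  0.        , 413.82516328, 191.0105633 ],
       [  0.        ,   0.        ,   1.        ]]), 'k1': 0.04998974993980867, 'R': array([[ 0.91762354, -0.39701755,  0.0185502 ],
       [-0.27764808, -0.67372426, -0.68484097],
       [ 0.2843916 ,  0.62327577, -0.7284564 ]]), 't': array([-0.47067507,  0.39093899,  0.91858721])}
top {'camera_matrix': array([[499.84087418,   0.        , 255.21572857],
       [  0.        , 499.84087418, 194.0498144 ],
       [  0.        ,   0.        ,   1.        ]]), 'k1': -0.08816834127785556, 'R': array([[ 0.08223819, -0.99660693,  0.00339078],
       [-0.97187161, -0.08094954, -0.22116226],
       [ 0.22068632,  0.01489258, -0.97523113]]), 't': array([0.19674101, 0.64841324, 1.33237912])}
wrist {'camera_matrix': array([[305.98672886,   0.        , 254.89643108],
       [  0.        , 305.98672886, 196.67606329],
       [  0.        ,   0.        ,   1.        ]]), 'k1': 0.0025252424151197546, 'R': array([[ 0.30576885,  0.9521044 , -0.00161798],
       [ 0.91582976, -0.29365376,  0.27390386],
       [ 0.26030995, -0.08523307, -0.96175572]]), 't': array([-0.64879817, -0.03391041,  0.38999799])}
```

View pics/scene0.png

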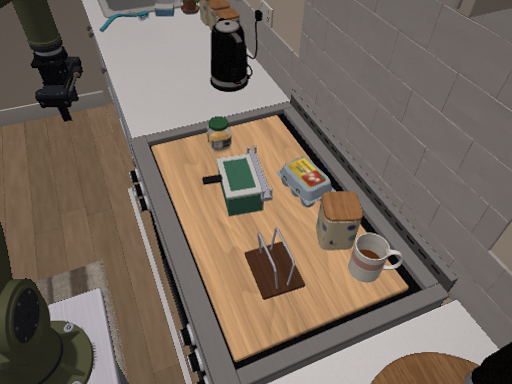

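View pics/top0.png

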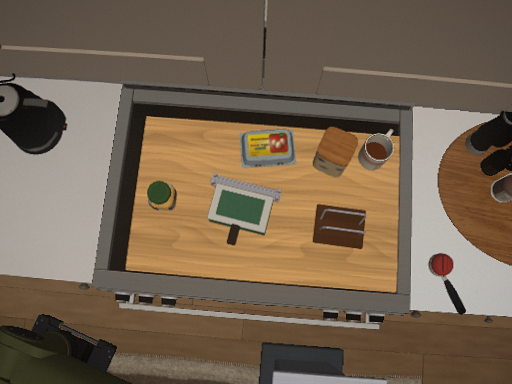

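View pics/wrist0.png

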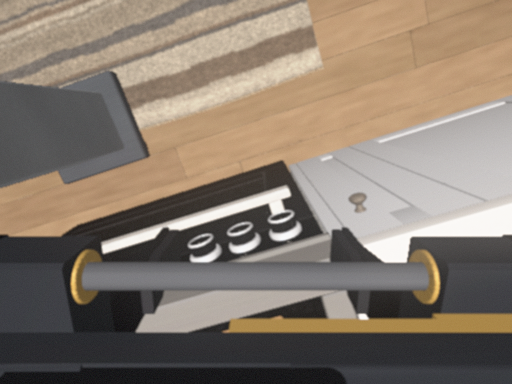

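The overview shows the caddy (top view ~(241,208)) with its tab at (233,234), the stand at (340,227), the jar at (161,195), the egg box at (267,148) and the canister at (335,150). I'll zoom in.

```bash
python3 - <<'E'
import cv2
t=cv2.imread("pics/top0.png"); s=cv2.imread("pics/scene0.png")
cv2.imwrite("pics/t1.png",cv2.resize(t[165:255,195:295],None,fx=6,fy=6,interpolation=cv2.INTER_CUBIC))
cv2.imwrite("pics/t2.png",cv2.resize(t[195:255,305:375],None,fx=8,fy=8,interpolation=cv2.INTER_CUBIC))
cv2.imwrite("pics/s1.png",cv2.resize(s[140:305,195:325],None,fx=3.6,fy=3.6,interpolation=cv2.INTER_CUBIC))
E
```

```text
(no output)
```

View pics/t1.png

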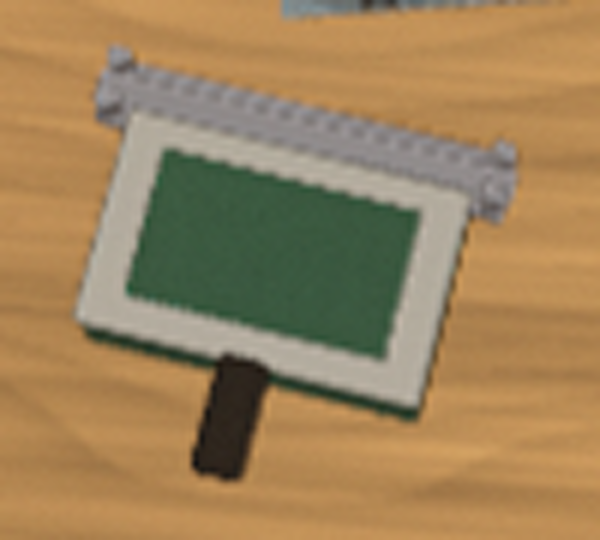

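View pics/t2.png

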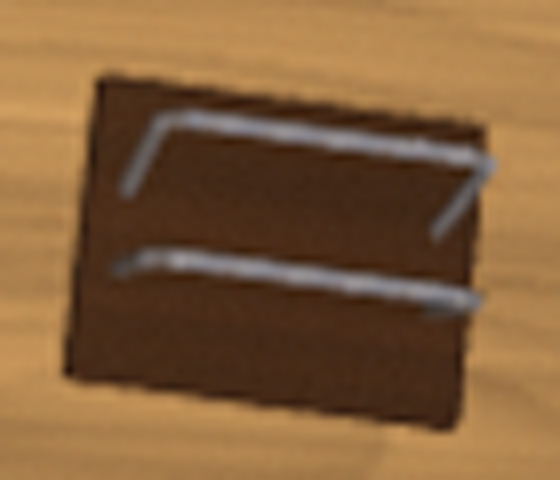

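View pics/s1.png

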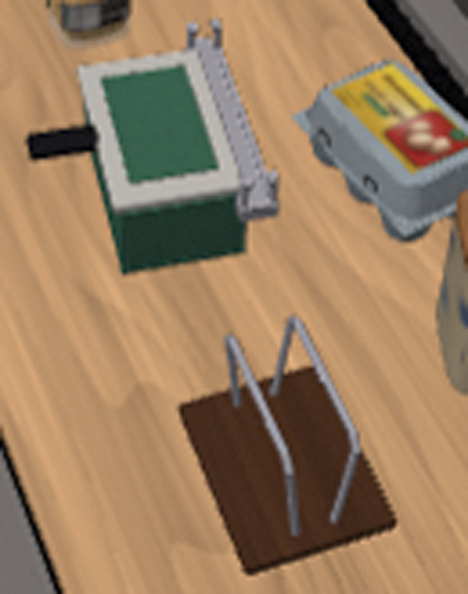

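```bash
cat > h.py <<'E'
import numpy as np, cv2
from scipy.optimize import least_squares
from bench import ctrl
def proj(n,X,ci=None):
    ci=ci or ctrl.camera_info(n); X=np.atleast_2d(X)
    K=np.array(ci["camera_matrix"]); c=X@np.array(ci["R"]).T+ci["t"]
    s=c[:,:2]/c[:,2:]; s=s*(1+ci["k1"]*(s**2).sum(1,keepdims=True))
    return s@K[:2,:2].T+K[:2,2]
def uncrop(p,off,sc): return (np.array(p,float)+.5)/sc-.5+np.array(off)
def place(p,X):
    c,s=np.cos(p[2]),np.sin(p[2]); X=np.array(X,float)
    return np.c_[p[0]+c*X[:,0]-s*X[:,1],p[1]+s*X[:,0]+c*X[:,1],X[:,2]]
def fit(obs,p0):
    cis={n:ctrl.camera_info(n) for n,_,_ in obs}
    f=lambda p:np.concatenate([(proj(n,place(p,X),cis[n])-uv).ravel() for n,X,uv in obs])
    r=least_squares(f,p0,loss="soft_l1"); return r.x,f(r.x).reshape(-1,2)
E
python3 - <<'E'
from h import *
m=1e-3
pan=np.array([[48,80,80],[48,-80,80],[-53,-80,80],[-53,80,80]])*m
tab=np.array([[-105,12,81],[-105,-12,81]])*m
T=lambda p:uncrop(p,(195,165),6); S=lambda p:uncrop(p,(195,140),3.6); T2=lambda p:uncrop(p,(305,195),8)
ot=[("top",np.r_[pan,tab],T([(133,112),(468,200),(418,408),(78,322),(193,473),(243,480)]))]
os=[("scene",pan,S([(192,52),(248,190),(107,212),(80,68)]))]
for o in (ot,os,ot+os):
    p,r=fit(o,[.6,.1,0]); print(p.round(4)); print(r.round(1).tolist())
ft=np.array([[55,70,12],[55,-70,12],[-55,-70,12],[-55,70,12]])*m
hp=np.array([[22,55,102],[22,-55,102],[-22,55,102],[-22,-55,102]])*m
ot=[("top",np.r_[ft,hp],T2([(98,75),(485,127),(455,428),(68,372),(165,118),(485,158),(150,256),(478,300)]))]
os=[("scene",np.r_[ft[[1,2,3]],hp],S([(397,520),(248,562),(182,405),(293,320),(355,440),(230,337),(288,465)]))]
for o in (ot,os,ot+os):
    p,r=fit(o,[.6,-.2,0]); print(p.round(4)); print(r.round(1).tolist())
for n in("top","scene"):
    ci=ctrl.camera_info(n);print(-ci["R"].T@ci["t"])
from scipy.spatial.transform import Rotation as R
print(R.from_rotvec(ctrl.get_state()["tool_rot"]).as_matrix().round(3))
E
```

```text
[ 0.5875  0.2872 -0.1643]
[[0.4, 0.8], [-0.0, -0.2], [-0.4, -0.1], [0.1, 0.2], [-0.1, -0.8], [0.0, 0.1]]
[ 0.5938  0.3245 -0.1844]
[[0.6, 1.2], [-3.2, -0.5], [1.1, -1.3], [-0.3, 1.2]]
[ 0.5867  0.2896 -0.1548]
[[-0.6, 1.3], [-1.0, -0.3], [-1.0, -0.1], [-0.7, 0.7], [-0.7, -0.5], [-0.5, 0.4], [2.0, 8.7], [0.1, 8.1], [4.1, 8.3], [0.7, 9.5]]
[ 5.697e-01  2.000e-04 -5.370e-02]
[[0.4, 0.2], [-0.6, 0.1], [-0.2, -0.4], [0.0, 0.2], [0.3, 0.7], [0.1, 1.0], [0.4, -0.8], [-0.5, -1.0]]
[ 0.5764  0.0313 -0.0604]
[[-1.1, -0.5], [0.1, 0.7], [0.2, 0.2], [-0.5, 0.0], [-0.7, 0.9], [1.0, -0.2], [0.9, -0.9]]
[ 0.5687  0.0109 -0.0634]
[[-3.0, 0.1], [-4.0, 0.4], [-4.1, -0.1], [-3.8, -0.0], [-3.5, 0.5], [-3.7, 1.2], [-3.5, -1.0], [-4.5, -0.7], [-0.0, 7.2], [0.5, 8.7], [0.5, 6.9], [0.3, 6.8], [0.2, 8.7], [1.5, 6.6], [1.6, 7.1]]
[0.31995695 0.22871964 1.44211503]
[ 0.2792075  -0.49601432  0.94561289]
[[ 0.952 -0.     0.306]
 [-0.306 -0.001  0.952]
 [ 0.    -1.    -0.001]]
```

The two cameras disagree by ~35 mm in y, far more than the stated 2 mm. The gripper's known TCP is visible in both views, so I'll check against that.

```bash
python3 - <<'E'
from h import *
from scipy.spatial.transform import Rotation as R
s=ctrl.get_state(); M=R.from_rotvec(s["tool_rot"]).as_matrix(); P=s["position"]
pts=[P,P+M@[0,0,.043],P-M@[0,0,.043],P+M@[0,-.07,.095],P+M@[0,-.07,-.095]]
for n in("scene","top"):
    im=cv2.imread(f"pics/{n}0.png"); q=proj(n,pts); print(n,q.round(1).tolist())
    print("base",proj(n,[[0,0,0],[0,0,.3]]).round(1).tolist())
    a=(0,50) if n=="scene" else (0,290)
    c=cv2.resize(im[a[1]:a[1]+94,a[0]:a[0]+130],None,fx=6,fy=6,interpolation=cv2.INTER_CUBIC)
    for i,(u,v) in enumerate(q):
        cv2.circle(c,(int((u-a[0]+.5)*6),int((v-a[1]+.5)*6)),4,[(0,0,255),(0,255,0),(255,0,0),(0,255,255),(255,255,0)][i],-1)
    cv2.imwrite(f"pics/chk_{n}.png",c)
E
```

```text
scene [[71.3, 109.8], [74.3, 101.1], [68.2, 118.9], [70.3, 70.0], [55.3, 109.0]]
base [[39.6, 371.0], [-25.7, 303.5]]
top [[86.3, 343.5], [70.5, 336.1], [102.4, 350.9], [39.6, 328.3], [113.9, 363.0]]
base [[327.3, 431.8], [347.3, 465.2]]
```

View pics/chk_scene.png

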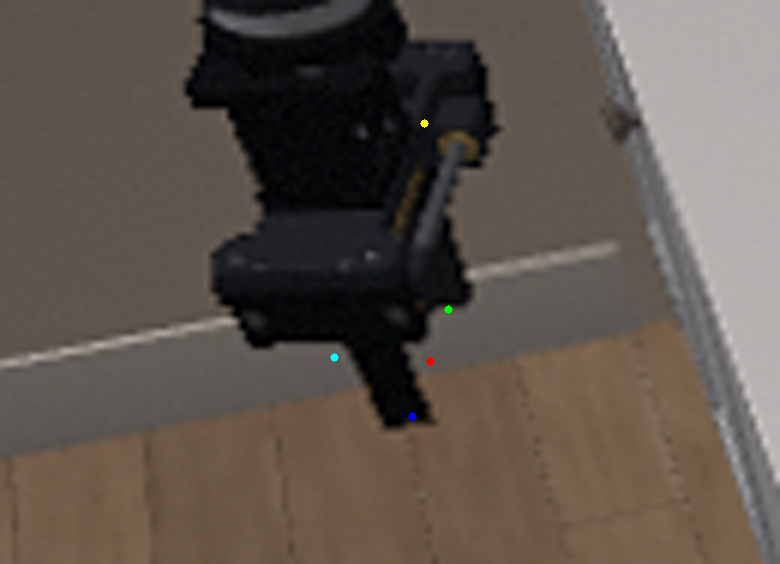

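View pics/chk_top.png

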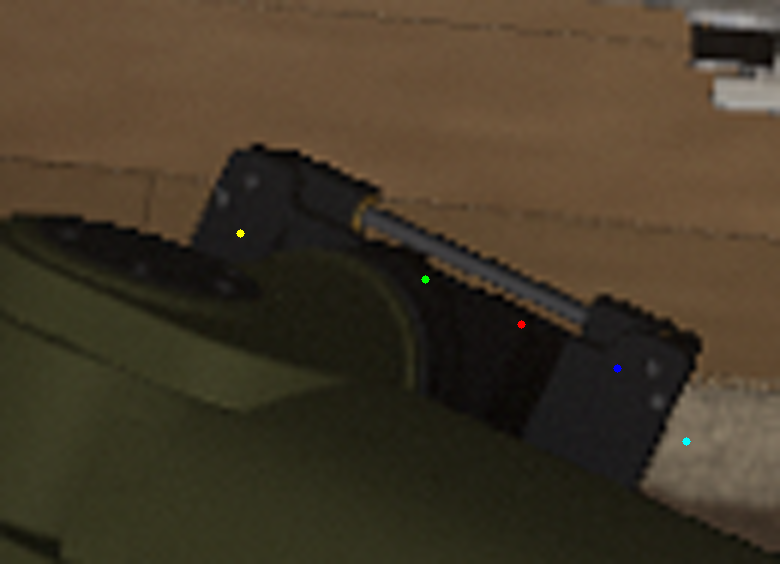

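The scene camera agrees with the fingertip to within ~1.5 px, but the top camera looks shifted. I'll move over the caddy and use the wrist camera as a third opinion.

{"fn": "play_rows", "kwargs": {
  "translation": [
    [32,-2,-24],
    [32,-2,-24],
    [32,-2,-24],
    [32,-2,-24],
    [32,-2,-24],
    [32,-2,-24],
    [32,-2,-24],
    [32,-2,-24],
    [32,-2,-24],
    [32,-2,-24]
  ],
  "turn": [
    [0,-0.013,0],
    [0,-0.013,0],
    [0,-0.013,0],
    [0,-0.013,0],
    [0,-0.013,0],
    [0,-0.013,0],
    [0,-0.013,0],
    [0,-0.013,0],
    [0,-0.013,0],
    [0,-0.013,0]
  ],
  "fingers": [1,1,1,1,1,1,1,1,1,1]
}}

```text
time: 0.98
position: [0.4494, 0.305, 0.2427]
tool_rot: [-1.566, 0.141, -0.141]
ft_force: [0.8, -0.2, 0.0]
grip_width: 0.999
```

```bash
python3 - <<'E'
from h import *
from scipy.spatial.transform import Rotation as R
import pickle
s=ctrl.get_state(); M=R.from_rotvec(s["tool_rot"]).as_matrix(); P=s["position"]
print(s["time"],P,M.round(3).tolist(),s["ft_force"])
pts=[P,P+M@[0,0,.05],P-M@[0,0,.05]]
d={}
for n in("wrist","scene","top"):
    d[n]=ctrl.camera_info(n); im=ctrl.get_image(n); cv2.imwrite(f"pics/{n}1.png",im)
    if n!="wrist":
        q=proj(n,pts); a=q[0].astype(int)-[60,45]; a=np.maximum(a,0)
        c=cv2.resize(im[a[1]:a[1]+90,a[0]:a[0]+120],None,fx=6,fy=6,interpolation=cv2.INTER_CUBIC)
        for i,(u,v) in enumerate(q):
            cv2.circle(c,(int((u-a[0]+.5)*6),int((v-a[1]+.5)*6)),4,[(0,0,255),(0,255,0),(255,0,0)][i],-1)
        cv2.imwrite(f"pics/chk1_{n}.png",c)
pickle.dump(d,open("cam1.pkl","wb"))
E
```

```text
0.9833 [0.44937285 0.30496121 0.24267516] [[0.984, 0.0, 0.179], [-0.179, 0.0, 0.984], [-0.0, -1.0, 0.0]] [ 0.76995928 -0.17617307  0.00325188]
```

View pics/wrist1.png

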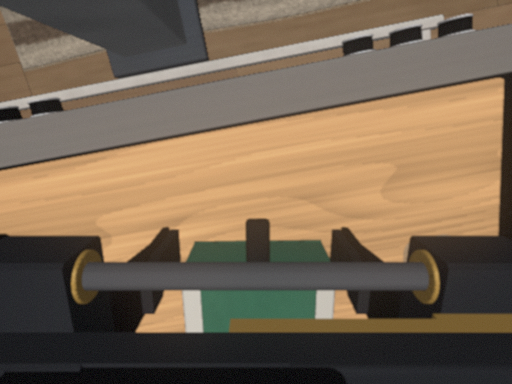

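View pics/chk1_scene.png

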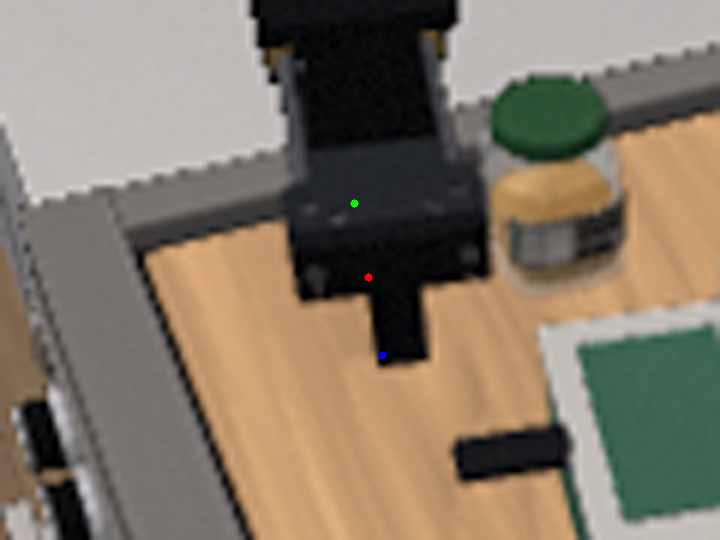

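View pics/chk1_top.png

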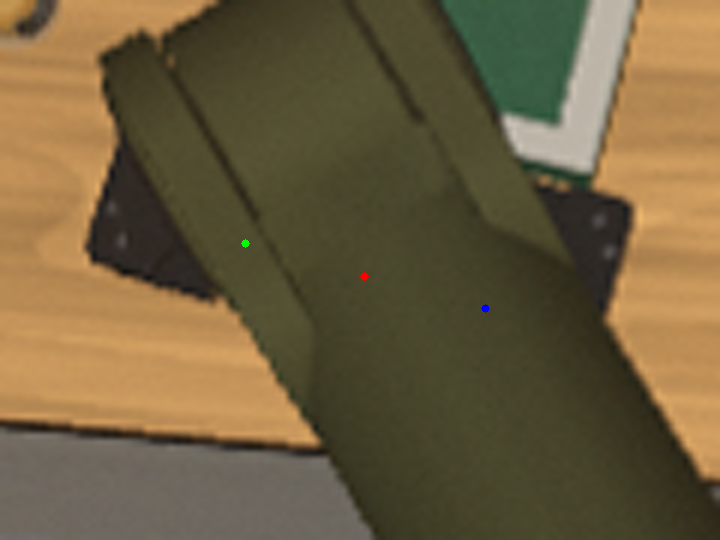

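```bash
python3 - <<'E'
from h import *
import pickle
cam=pickle.load(open("cam1.pkl","rb"))
m=1e-3
pan=np.array([[48,80,80],[48,-80,80],[-53,-80,80],[-53,80,80]])*m
tab=np.array([[-105,12,81],[-105,-12,81]])*m
T=lambda p:uncrop(p,(195,165),6); S=lambda p:uncrop(p,(195,140),3.6); T2=lambda p:uncrop(p,(305,195),8)
ct=("top",np.r_[pan,tab],T([(133,112),(468,200),(418,408),(78,322),(193,473),(243,480)]))
cs=("scene",pan,S([(192,52),(248,190),(107,212),(80,68)]))
wb=np.array([[-50,80,0],[-50,-80,0]])*m
cw=("wrist",np.r_[tab,wb],np.array([(246,219),(270,219),(195,241),(326,241)]))
ft=np.array([[55,70,12],[55,-70,12],[-55,-70,12],[-55,70,12]])*m
hp=np.array([[22,55,102],[22,-55,102],[-22,55,102],[-22,-55,102]])*m
st=("top",np.r_[ft,hp],T2([(98,75),(485,127),(455,428),(68,372),(165,118),(485,158),(150,256),(478,300)]))
ss=("scene",np.r_[ft[[1,2,3]],hp],S([(397,520),(248,562),(182,405),(293,320),(355,440),(230,337),(288,465)]))
def fz(obs,p0):
    f=lambda p:np.concatenate([(proj(n,place(p,X)+[0,0,p[3]],cam[n])-uv).ravel() for n,X,uv in obs])
    r=least_squares(f,p0+[0]);J=r.jac;sd=np.sqrt(np.diag(np.linalg.inv(J.T@J)));return r.x.round(4),sd.round(4),np.abs(f(r.x)).mean().round(2)
for nm,o in dict(t=[ct],s=[cs],w=[cw],tw=[ct,cw],ts=[ct,cs],tws=[ct,cs,cw]).items(): print(nm,*fz(o,[.6,.3,-.1]))
for nm,o in dict(t=[st],s=[ss],ts=[st,ss]).items(): print(nm,*fz(o,[.6,0,-.1]))
print(proj("wrist",place([.5875,.2872,-.164],np.r_[tab,wb,pan]),cam["wrist"]).round(0).tolist())
print(proj("wrist",place([.5938,.3245,-.184],np.r_[tab,wb,pan]),cam["wrist"]).round(0).tolist())
E
```

```text
t [ 0.5852  0.2866 -0.1643  0.0136] [0.003  0.0014 0.0124 0.0168] 0.27
s [ 0.5778  0.2788 -0.1761  0.0487] [0.0056 0.0142 0.0161 0.0151] 0.7
w [ 0.5531  0.2968  2.9456 -0.2776] [0.0045 0.002  0.0193 0.0108] 24.05
tw [ 0.7512  0.3037  0.1998 -0.5582] [0.0037 0.0014 0.0144 0.0135] 23.3
ts [ 0.5804  0.2853 -0.1682  0.0414] [0.001  0.0012 0.0097 0.0025] 0.58
tws [ 0.6232  0.3156  0.2027 -0.0851] [0.0009 0.0008 0.0083 0.0023] 18.39
t [ 0.5658  0.0038 -0.0531  0.0216] [0.0034 0.0031 0.0133 0.0179] 0.32
s [ 0.5739  0.0268 -0.0597  0.0078] [0.0038 0.0066 0.0142 0.0113] 0.55
ts [ 0.5627  0.0073 -0.0576  0.0407] [0.0008 0.0008 0.0094 0.0018] 0.61
[[271.0, 211.0], [249.0, 211.0], [316.0, 229.0], [203.0, 230.0], [326.0, 326.0], [198.0, 327.0], [192.0, 254.0], [330.0, 252.0]]
[[307.0, 210.0], [285.0, 210.0], [344.0, 229.0], [231.0, 229.0], [355.0, 326.0], [227.0, 326.0], [225.0, 252.0], [363.0, 253.0]]
```

I had the wrist points left/right swapped. I'll correct that and refit, because the apparent scale in the wrist view also suggests everything sits ~4 cm above z=0.

```bash
cat > obs.py <<'E'
from h import *
import pickle
cam=pickle.load(open("cam1.pkl","rb"))
m=1e-3
pan=np.array([[48,80,80],[48,-80,80],[-53,-80,80],[-53,80,80]])*m
tab=np.array([[-105,12,81],[-105,-12,81]])*m
T=lambda p:uncrop(p,(195,165),6); S=lambda p:uncrop(p,(195,140),3.6); T2=lambda p:uncrop(p,(305,195),8)
ct=("top",np.r_[pan,tab],T([(133,112),(468,200),(418,408),(78,322),(193,473),(243,480)]))
cs=("scene",pan,S([(192,52),(248,190),(107,212),(80,68)]))
wb=np.array([[-50,80,0],[-50,-80,0]])*m
cw=("wrist",np.r_[tab,wb],np.array([(270,219),(246,219),(326,241),(195,241)]))
ft=np.array([[55,70,12],[55,-70,12],[-55,-70,12],[-55,70,12]])*m
hp=np.array([[22,55,102],[22,-55,102],[-22,55,102],[-22,-55,102]])*m
st=("top",np.r_[ft,hp],T2([(98,75),(485,127),(455,428),(68,372),(165,118),(485,158),(150,256),(478,300)]))
ss=("scene",np.r_[ft[[1,2,3]],hp],S([(397,520),(248,562),(182,405),(293,320),(355,440),(230,337),(288,465)]))
def fz(obs,p0):
    f=lambda p:np.concatenate([(proj(n,place(p,X)+[0,0,p[3]],cam[n])-uv).ravel() for n,X,uv in obs])
    r=least_squares(f,p0+[0]);J=r.jac;sd=np.sqrt(np.diag(np.linalg.inv(J.T@J)));return r.x.round(4),sd.round(4),np.abs(f(r.x)).mean().round(2),f(r.x).reshape(-1,2).round(1).tolist()
E
python3 - <<'E'
from obs import *
for nm,o in dict(w=[cw],tw=[ct,cw],ts=[ct,cs],tws=[ct,cs,cw]).items(): print(nm,*fz(o,[.6,.3,-.1]))
# work-surface corners in image of wood panel: both views
E
```

```text
w [ 0.5763  0.2874 -0.1611  0.06  ] [0.0015 0.001  0.0097 0.0035] 1.33 [[2.2, 0.9], [0.0, 1.4], [-1.4, -2.7], [-1.6, -0.4]]
tw [ 0.5781  0.2863 -0.1662  0.0553] [0.0011 0.0007 0.0073 0.0029] 1.05 [[-1.0, -0.7], [0.8, -1.1], [0.0, 0.5], [-1.8, 0.1], [-1.3, 0.1], [-0.8, 1.2], [1.7, 1.2], [-0.1, 1.5], [-2.7, -2.4], [-1.3, -0.8]]
ts [ 0.5804  0.2853 -0.1682  0.0414] [0.001  0.0012 0.0097 0.0025] 0.58 [[-0.1, -0.4], [1.1, -0.8], [0.3, 0.4], [-0.9, 0.0], [-0.6, -0.2], [-0.2, 0.9], [1.1, 0.0], [-1.1, -0.1], [1.6, -0.1], [-1.3, 0.5]]
tws [ 0.5809  0.2854 -0.1709  0.0462] [0.0007 0.0007 0.0067 0.0017] 1.1 [[-0.2, -1.0], [1.2, -1.2], [0.3, 0.1], [-1.1, -0.5], [-0.8, -0.6], [-0.4, 0.5], [1.3, -1.3], [-1.0, -1.3], [1.6, -1.4], [-1.1, -0.8], [1.3, 0.9], [0.3, 1.1], [-4.6, -2.9], [0.1, -1.8]]
```

```bash
python3 - <<'E'
import cv2
s=cv2.imread("pics/wrist1.png")
cv2.imwrite("pics/w1.png",cv2.resize(s[200:345,150:370],None,fx=3.6,fy=3.6,interpolation=cv2.INTER_CUBIC))
E
```

```text
(no output)
```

View pics/w1.png

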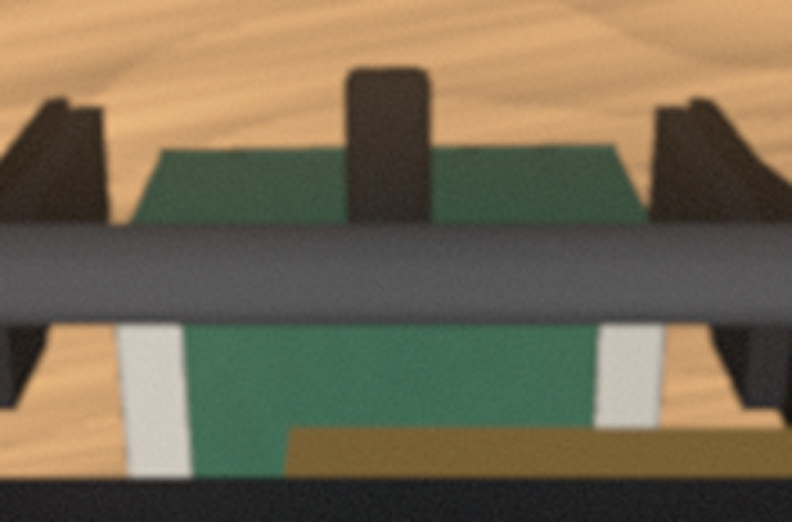

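```bash
sed -i 's/(270,219),(246,219),(326,241),(195,241)/(269,218.7),(246.2,218.7),(320.7,240.6),(195.1,241.4)/' obs.py; python3 - <<'E'
from obs import *
from scipy.spatial.transform import Rotation as R
for nm,o in dict(w=[cw],tw=[ct,cw],ts=[ct,cs],tws=[ct,cs,cw]).items(): print(nm,*fz(o,[.6,.3,-.1]))
s=ctrl.get_state(); M=R.from_rotvec(s["tool_rot"]).as_matrix(); P=s["position"]; print(P)
print(proj("wrist",[P+M@[a,0,b] for a in(-.0095,.0095) for b in(-.0435,.0435)],cam["wrist"]).round(1).tolist())
ci=cam["wrist"];print(M.T@(-ci["R"].T@ci["t"]-P), (ci["R"]@M).round(3).tolist())
E
```

```text
w [ 0.5811  0.2846 -0.1697  0.0462] [0.0016 0.001  0.0101 0.0038] 1.28 [[1.3, 1.5], [-0.8, 1.7], [0.0, -2.3], [-0.7, -1.9]]
tw [ 0.5806  0.2848 -0.1677  0.0469] [0.0011 0.0007 0.0074 0.003 ] 0.87 [[-0.1, -0.9], [1.4, -1.3], [0.6, 0.1], [-0.9, -0.3], [-0.5, -0.5], [-0.1, 0.6], [1.3, 1.2], [-0.9, 1.5], [0.2, -2.6], [-0.7, -1.9]]
ts [ 0.5804  0.2853 -0.1682  0.0414] [0.001  0.0012 0.0097 0.0025] 0.58 [[-0.1, -0.4], [1.1, -0.8], [0.3, 0.4], [-0.9, 0.0], [-0.6, -0.2], [-0.2, 0.9], [1.1, 0.0], [-1.1, -0.1], [1.6, -0.1], [-1.3, 0.5]]
tws [ 0.5812  0.2844 -0.1704  0.0443] [0.0007 0.0007 0.0067 0.0017] 0.88 [[0.2, -0.9], [1.5, -1.2], [0.6, 0.1], [-0.6, -0.5], [-0.4, -0.6], [0.0, 0.5], [1.5, -0.6], [-0.8, -0.7], [1.8, -0.8], [-0.9, -0.1], [1.2, 1.0], [-0.8, 1.2], [-0.3, -2.8], [-0.4, -2.4]]
[0.45121951 0.30305856 0.2426928 ]
[[176.5, 231.5], [329.6, 232.7], [178.5, 261.8], [327.1, 262.9]]
[-0.07633562 -0.1618206   0.00031435] [[-0.009, -0.001, 1.0], [0.962, -0.273, 0.008], [0.273, 0.962, 0.003]]
```

All three cameras agree once I allow everything to sit about 43 mm above the base frame's z=0: caddy (0.5805, 0.285, yaw −0.168), stand (0.563, 0.007, yaw −0.058). That contradicts the text, so I'll confirm it when I descend on the tab.

{"fn": "play_rows", "kwargs": {
  "translation": [
    [6,12,1],
    [6,12,1],
    [6,12,1],
    [6,12,1],
    [6,12,0],
    [6,12,0],
    [4,12,0],
    [3,12,0],
    [0,12,0],
    [0,12,0]
  ],
  "turn": [
    [0,-0.01,0],
    [0,0,0],
    [0,0,0],
    [0,0,0],
    [0,0,0],
    [0,0,0],
    [0,0,0],
    [0,0,0],
    [0,0,0],
    [0,0,0]
  ],
  "fingers": [1,1,1,1,1,1,1,1,1,1],
  "grip_force": 20
}}

```text
time: 1.97
position: [0.4917, 0.3033, 0.1213]
tool_rot: [-1.567, 0.135, -0.134]
ft_force: [-0.2, -0.8, -0.4]
grip_width: 1.005
```

```bash
cat > look.py <<'E'
import sys
from h import *
from scipy.spatial.transform import Rotation as R
def look(tag,names=("wrist","scene"),pts=()):
    s=ctrl.get_state(); M=R.from_rotvec(s["tool_rot"]).as_matrix(); P=s["position"]
    print(round(s["time"],2),P.round(4),"x",M[:,0].round(3),"z",M[:,2].round(3),"F",s["ft_force"].round(1),"w",round(s["grip_width"],3))
    for n in names:
        q=[] if not len(pts) else proj(n,pts)
        im=ctrl.get_image(n)
        if n=="scene":
            im=cv2.resize(im[60:310,120:370],None,fx=2.4,fy=2.4,interpolation=cv2.INTER_CUBIC); q=[((u-120)*2.4,(v-60)*2.4) for u,v in q]
        for u,v in q: cv2.circle(im,(int(u),int(v)),2,(0,0,255),-1)
        cv2.imwrite(f"pics/{n}{tag}.png",im)
    return s,M,P
E
python3 - <<'E'
from look import *
look("2")
E
```

```text
1.97 [0.4917 0.3033 0.1213] x [ 0.985 -0.17  -0.   ] z [ 0.17   0.985 -0.   ] F [-0.2 -0.8 -0.4] w 1.005
```

View pics/wrist2.png

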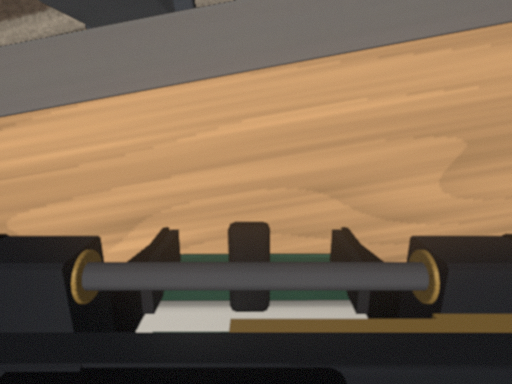

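View pics/scene2.png

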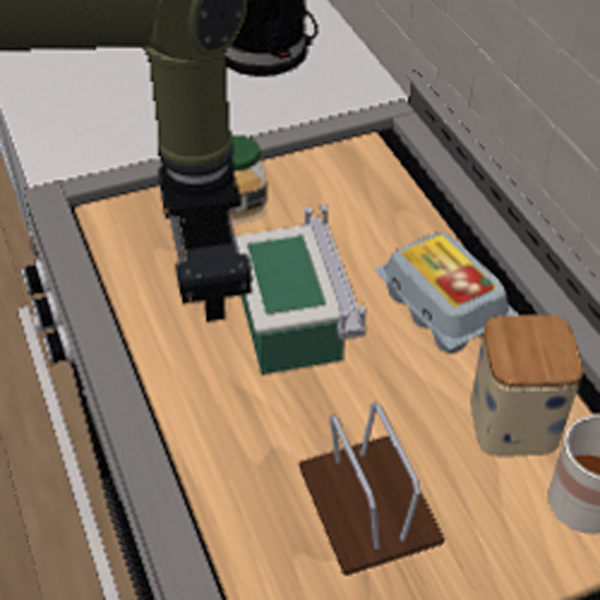

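The tab is at columns 229–270 in the wrist view, centred at 249.5 against 255 for the fingers. So it is about 3 mm towards −y, and its apparent width again puts its top near 0.12 m. I'll correct sideways, descend and close.

{"fn": "play_rows", "kwargs": {
  "translation": [
    [1,6,-1],
    [1,6,-1],
    [1,6,-1],
    [0,5,0],
    [0,0,0],
    [0,0,0],
    [0,0,0],
    [0,0,0],
    [0,0,0],
    [0,0,0]
  ],
  "turn": [
    [0,0,0],
    [0,0,0],
    [0,0,0],
    [0,0,0],
    [0,0,0],
    [0,0,0],
    [0,0,0],
    [0,0,0],
    [0,0,0],
    [0,0,0]
  ],
  "fingers": [1,1,1,1,1,0.2,-0.2,-0.6,-1,-1],
  "grip_force": 20
}}

```text
time: 2.9
position: [0.4942, 0.3001, 0.0999]
tool_rot: [-1.566, 0.134, -0.134]
ft_force: [-0.1, 0.1, -0.0]
grip_width: 0.709
```

```bash
python3 - <<'E'
from look import *
look("3")
E
```

```text
2.9 [0.4942 0.3001 0.0999] x [ 0.985 -0.17   0.   ] z [0.17  0.985 0.   ] F [-0.1  0.1 -0. ] w 0.709
```

View pics/wrist3.png

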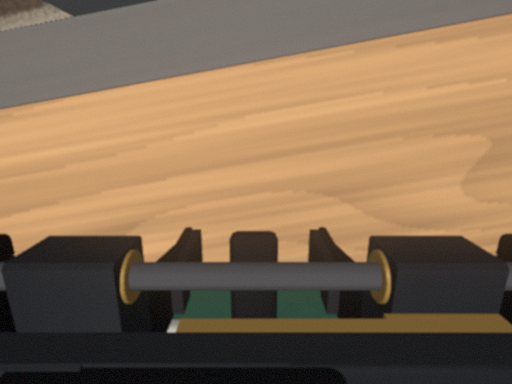

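View pics/scene3.png

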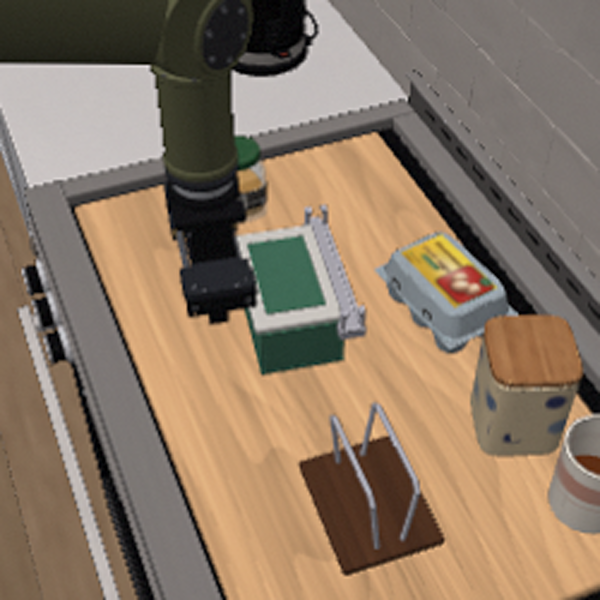

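The tab is centred (254 vs 255). Its width of 46.5 px puts its top near 0.115 m, slightly lower than the fit, so I'll go 6 mm lower and finish closing.

{"fn": "play_rows", "kwargs": {
  "translation": [
    [0,6,0],
    [0,0,0],
    [0,0,0],
    [0,0,0],
    [0,0,0],
    [0,0,0],
    [0,0,0],
    [0,0,0],
    [0,0,0],
    [0,0,0]
  ],
  "turn": [
    [0,0,0],
    [0,0,0],
    [0,0,0],
    [0,0,0],
    [0,0,0],
    [0,0,0],
    [0,0,0],
    [0,0,0],
    [0,0,0],
    [0,0,0]
  ],
  "fingers": [0.2,0,-0.3,-0.6,-1,-1,-1,-1,-1,-1],
  "grip_force": 20
}}

```text
time: 3.83
position: [0.4941, 0.2996, 0.0937]
tool_rot: [-1.567, 0.134, -0.134]
ft_force: [-0.8, -1.6, 0.5]
grip_width: 0.26
```

```bash
python3 - <<'E'
from look import *
look("4",("wrist",))
E
```

```text
3.83 [0.4941 0.2996 0.0937] x [ 0.985 -0.17  -0.   ] z [ 0.17   0.985 -0.   ] F [-0.8 -1.6  0.5] w 0.26
```

View pics/wrist4.png

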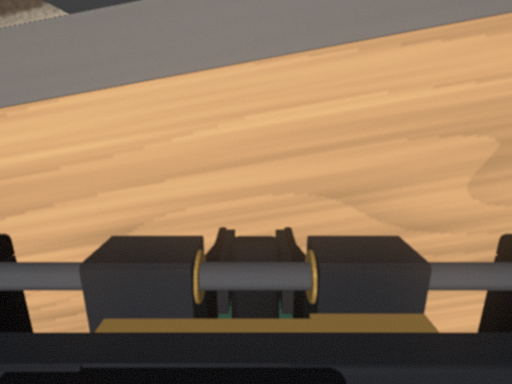

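The gripper opening is 0.26 (≈23 mm), which matches the 24 mm tab. I'll swing along an arc of radius 143 mm about the hinge at (0.635, 0.276), to 50° first.

{"fn": "play_rows", "kwargs": {
  "translation": [
    [0.5,-13,0],
    [1.6,-13,0],
    [2.7,-12.8,0],
    [3.7,-12.5,0],
    [4.8,-12.1,0],
    [5.8,-11.7,0],
    [6.7,-11.1,0],
    [7.6,-10.5,0],
    [8.4,-9.8,0],
    [9.2,-8.4,0]
  ],
  "turn": [
    [0,0,0],
    [0,0,0],
    [0,0,0],
    [0,0,0],
    [0,0,0],
    [0,0,0],
    [0,0,0],
    [0,0,0],
    [0,0,0],
    [0,0,0]
  ],
  "fingers": [-1,-1,-1,-1,-1,-1,-1,-1,-1,-1],
  "grip_force": 20
}}

```text
time: 4.72
position: [0.5432, 0.2918, 0.209]
tool_rot: [-1.567, 0.136, -0.131]
ft_force: [-3.3, 0.2, -0.4]
grip_width: 0.27
```

```bash
python3 - <<'E'
from look import *
look("5",("scene",))
E
```

```text
4.72 [0.5432 0.2918 0.209 ] x [ 0.986 -0.169 -0.003] z [ 0.169  0.986 -0.   ] F [-3.3  0.2 -0.4] w 0.27
```

View pics/scene5.png

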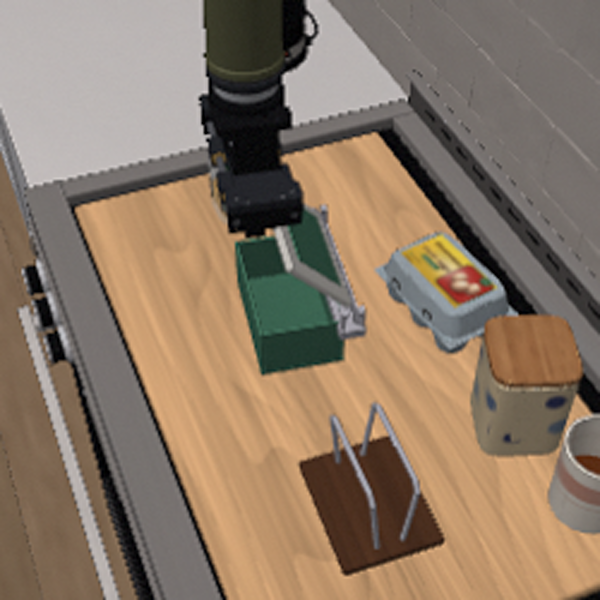

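The lid is swinging up at ~45–50° with low forces, and its bar is still at the hinge. On to upright.

{"fn": "play_rows", "kwargs": {
  "translation": [
    [9.9,-7.6,0],
    [10.5,-6.7,0],
    [11.1,-5.8,0],
    [11.5,-4.8,0],
    [11.9,-3.7,0],
    [12.2,-2.7,0],
    [12.4,-1.6,0],
    [12.5,-0.5,0],
    [0,0,0],
    [0,0,0]
  ],
  "turn": [
    [0,0,0],
    [0,0,0],
    [0,0,0],
    [0,0,0],
    [0,0,0],
    [0,0,0],
    [0,0,0],
    [0,0,0],
    [0,0,0],
    [0,0,0]
  ],
  "fingers": [-1,-1,-1,-1,-1,-1,-1,-1,-1,-1],
  "grip_force": 20
}}

```text
time: 5.6
position: [0.6352, 0.2754, 0.2409]
tool_rot: [-1.567, 0.135, -0.134]
ft_force: [-0.0, 0.6, -2.2]
grip_width: 0.274
```

```bash
python3 - <<'E'
from look import *
look("6",("scene","top","wrist"))
E
```

```text
5.6 [0.6352 0.2754 0.2409] x [ 0.985 -0.17  -0.   ] z [ 0.17   0.985 -0.001] F [-0.   0.6 -2.2] w 0.274
```

View pics/scene6.png

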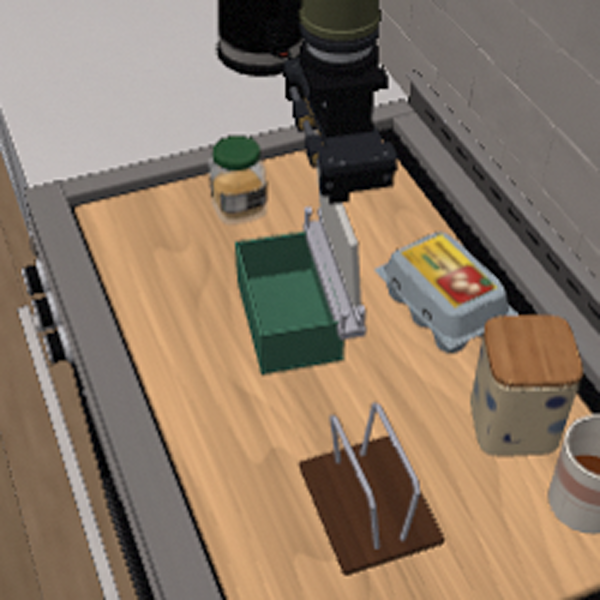

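View pics/wrist6.png

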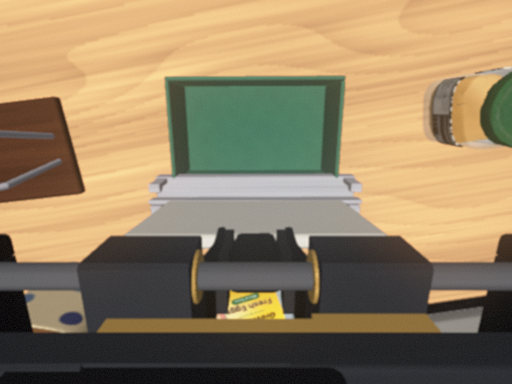

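The lid is upright with its bar in the ears, but the −2.2 N shows the gripper may already carry its weight. I'll lower a few mm to make sure the bar is resting on the rail for step 1.

{"fn": "play_rows", "kwargs": {
  "translation": [
    [0,1,0],
    [0,1,0],
    [0,1,0],
    [0,0,0],
    [0,0,0],
    [0,0,0],
    [0,0,0],
    [0,0,0],
    [0,0,0],
    [0,0,0]
  ],
  "turn": [
    [0,0,0],
    [0,0,0],
    [0,0,0],
    [0,0,0],
    [0,0,0],
    [0,0,0],
    [0,0,0],
    [0,0,0],
    [0,0,0],
    [0,0,0]
  ],
  "fingers": [-1,-1,-1,-1,-1,-1,-1,-1,-1,-1],
  "grip_force": 20
}}

```text
time: 6.58
position: [0.635, 0.2756, 0.2389]
tool_rot: [-1.567, 0.134, -0.134]
ft_force: [0.5, -0.4, -2.6]
grip_width: 0.273
```

```bash
python3 - <<'E'
from look import *
look("7",("scene",))
im=ctrl.get_image("scene")
cv2.imwrite("pics/s7.png",cv2.resize(im[130:210,235:285],None,fx=7,fy=7,interpolation=cv2.INTER_CUBIC))
E
```

```text
6.58 [0.635  0.2756 0.2389] x [ 0.985 -0.17   0.   ] z [0.17  0.985 0.   ] F [ 0.5 -0.4 -2.6] w 0.273
```

View pics/s7.png

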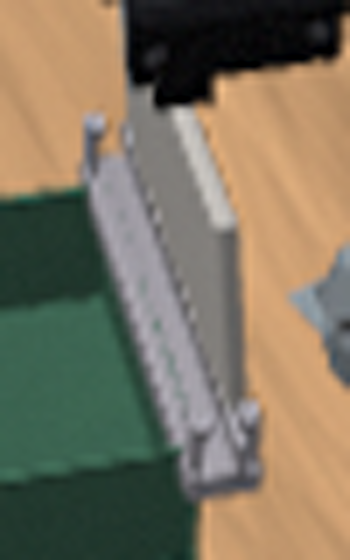

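{"fn": "play_rows", "kwargs": {
  "translation": [
    [0,1,0],
    [0,1,0],
    [0,1,0],
    [0,1,0],
    [0,0,0],
    [0,0,0],
    [0,0,0],
    [0,0,0],
    [0,0,0],
    [0,0,0]
  ],
  "turn": [
    [0,0,0],
    [0,0,0],
    [0,0,0],
    [0,0,0],
    [0,0,0],
    [0,0,0],
    [0,0,0],
    [0,0,0],
    [0,0,0],
    [0,0,0]
  ],
  "fingers": [-1,-1,-1,-1,-1,-1,-1,-1,-1,-1],
  "grip_force": 20
}}

```text
time: 7.52
position: [0.6354, 0.2756, 0.2387]
tool_rot: [-1.565, 0.132, -0.136]
ft_force: [-2.7, -1.5, 10.4]
grip_width: 0.274
```

The force is now +10.4 N, so the bar is firmly on the rail with TCP z = 0.2387 (step 1 pose, lid z = 78 mm). By the same reckoning the stand's foot is reached at TCP z ≈ 0.181. Now lifting straight up.

{"fn": "play_rows", "kwargs": {
  "translation": [
    [0,-4,0],
    [0,-6,0],
    [0,-8,0],
    [0,-8,0],
    [0,-8,0],
    [0,-8,0],
    [0,-8,0],
    [0,-8,0],
    [0,-6,0],
    [0,-4,0]
  ],
  "turn": [
    [0,0,0],
    [0,0,0],
    [0,0,0],
    [0,0,0],
    [0,0,0],
    [0,0,0],
    [0,0,0],
    [0,0,0],
    [0,0,0],
    [0,0,0]
  ],
  "fingers": [-1,-1,-1,-1,-1,-1,-1,-1,-1,-1],
  "grip_force": 20
}}

```text
time: 8.35
position: [0.6355, 0.2756, 0.3044]
tool_rot: [-1.566, 0.133, -0.136]
ft_force: [0.2, -0.7, -3.2]
grip_width: 0.271
```

```bash
python3 - <<'E'
from look import *
look("8",("scene","wrist"))
E
```

```text
8.35 [0.6355 0.2756 0.3044] x [ 0.985 -0.17   0.002] z [0.17  0.985 0.001] F [ 0.2 -0.7 -3.2] w 0.271
```

View pics/scene8.png

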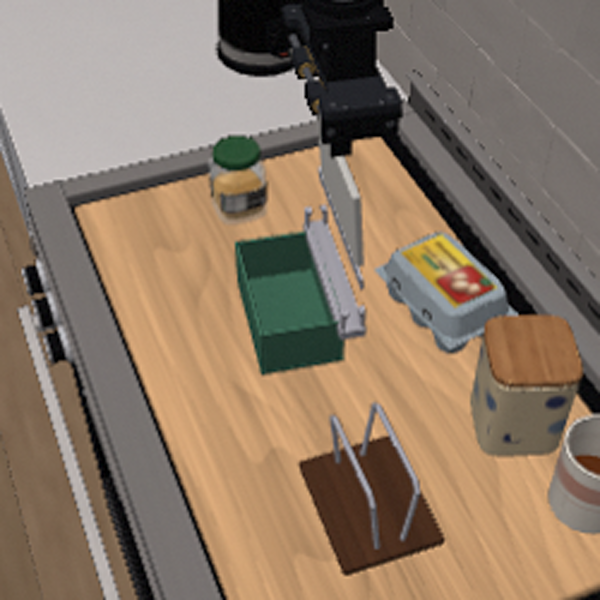

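View pics/wrist8.png

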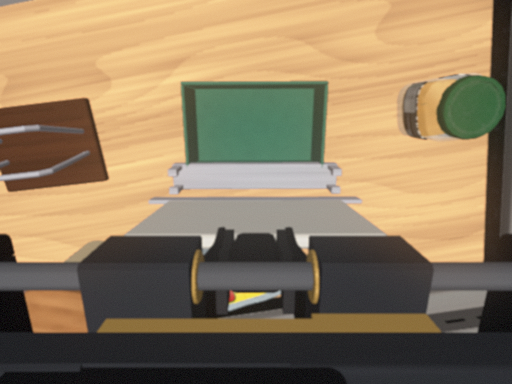

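The lid is clear of the hinge and free (−3.2 N). Now I'll turn to the stand's yaw and carry it across, 10 mm higher.

{"fn": "play_rows", "kwargs": {
  "translation": [
    [0,-4,0],
    [0,-3,0],
    [0,-3,0],
    [-2,0,-10],
    [-4,0,-18],
    [-4,0,-22],
    [-4,0,-24],
    [-4,0,-24],
    [-4,0,-24],
    [-4,0,-24]
  ],
  "turn": [
    [0,-0.038,0],
    [0,-0.038,0],
    [0,-0.037,0],
    [0,0,0],
    [0,0,0],
    [0,0,0],
    [0,0,0],
    [0,0,0],
    [0,0,0],
    [0,0,0]
  ],
  "fingers": [-1,-1,-1,-1,-1,-1,-1,-1,-1,-1],
  "grip_force": 20
}}

```text
time: 9.28
position: [0.5997, 0.1292, 0.3124]
tool_rot: [-1.571, 0.047, -0.046]
ft_force: [0.1, -0.3, -1.6]
grip_width: 0.276
```

{"fn": "play_rows", "kwargs": {
  "translation": [
    [-6,0,-24],
    [-6,0,-24],
    [-5,0,-22],
    [-5,0,-20],
    [-5,0,-16],
    [-2,0,-12],
    [-2,0,-8],
    [0,0,0],
    [0,0,0],
    [0,0,0]
  ],
  "turn": [
    [0,0,0],
    [0,0,0],
    [0,0,0],
    [0,0,0],
    [0,0,0],
    [0,0,0],
    [0,0,0],
    [0,0,0],
    [0,0,0],
    [0,0,0]
  ],
  "fingers": [-1,-1,-1,-1,-1,-1,-1,-1,-1,-1],
  "grip_force": 20
}}

```text
time: 10.12
position: [0.5627, 0.0091, 0.3126]
tool_rot: [-1.57, 0.044, -0.044]
ft_force: [-0.5, 0.3, -2.1]
grip_width: 0.275
```

```bash
python3 - <<'E'
from look import *
look("9",("scene","wrist","top"))
E
```

```text
10.12 [0.5627 0.0091 0.3126] x [ 0.998 -0.056 -0.   ] z [0.056 0.998 0.001] F [-0.5  0.3 -2.1] w 0.275
```

View pics/scene9.png

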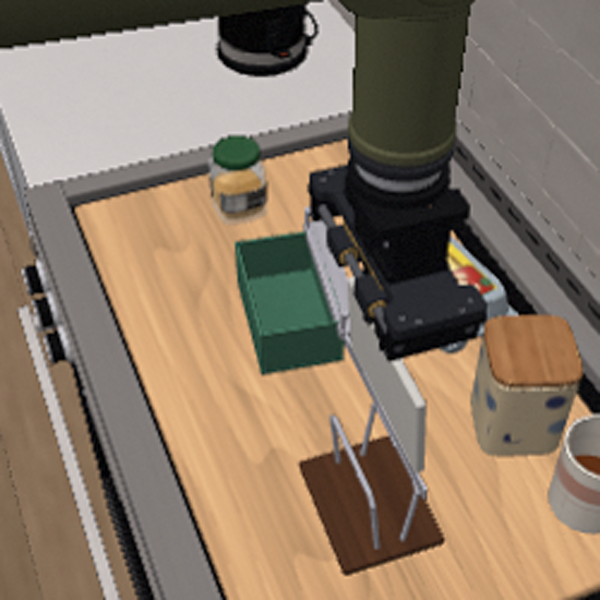

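View pics/wrist9.png

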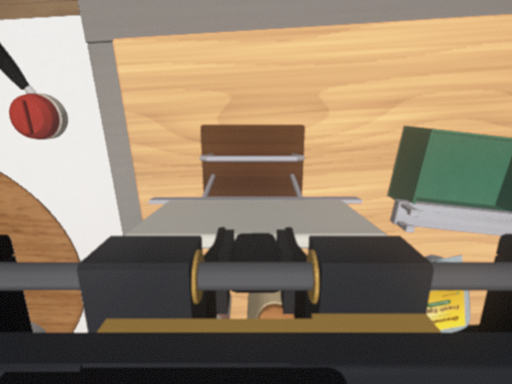

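View pics/top9.png

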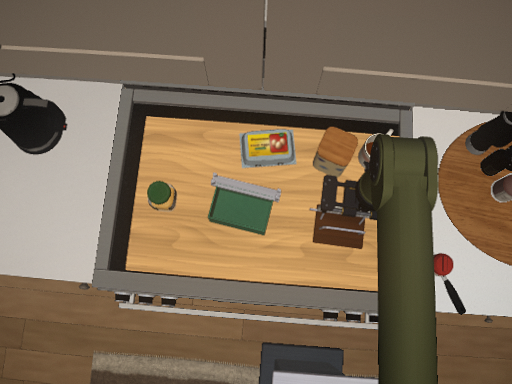

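In the wrist view the foot's front edge runs (202,125)–(304,125), the front hoop (203,157)–(302,157) and the bar (151..360,199), so it is aligned across. I'll compute the fore-aft position.

```bash
python3 - <<'E'
from obs import *
from look import *
im=cv2.imread("pics/wrist9.png"); cv2.imwrite("pics/w9.png",cv2.resize(im[110:260,140:370],None,fx=3.4,fy=3.4,interpolation=cv2.INTER_CUBIC))
s=ctrl.get_state(); M=R.from_rotvec(s["tool_rot"]).as_matrix(); P=s["position"]
ci=ctrl.camera_info("wrist"); cam["wrist"]=ci
sw=("wrist",np.r_[ft[[2,3]],hp[[2,3]]],np.array([(201.5,125),(304.5,125),(303,157),(202.5,157)]))
for z in(.036,.04,.044):
    f=lambda p:np.concatenate([(proj(n,place(p,X)+[0,0,z],cam[n])-uv).ravel() for n,X,uv in o])
    for nm,o in dict(w=[sw],tw=[st,sw],tws=[st,ss,sw]).items():
        r=least_squares(f,[.56,0,-.05]); print(z,nm,r.x.round(4),np.abs(r.fun).mean().round(2),(r.fun.reshape(-1,2)[:4].round(1).tolist() if nm=="w" else ""))
# bar: candidate lean
for d in(-20,-10,0,10,20):
    L=.123+.008
    print(d,proj("wrist",[P+M@[d*1e-3,L,b] for b in(-.098,.098)],ci).round(1).tolist(), proj("wrist",[P+M@[d*1e-3,.115,b] for b in(-.098,.098)],ci).round(1).tolist())
E
```

```text
0.036 w [ 0.5615  0.0058 -0.0554] 0.71 [[-0.0, -1.3], [0.2, -1.3], [-0.5, 1.0], [0.3, 1.1]]
0.036 tw [ 0.562   0.006  -0.0539] 0.54 
0.036 tws [ 0.5624  0.0069 -0.0526] 0.77 
0.04 w [ 0.5611  0.0059 -0.0554] 0.88 [[-0.5, -1.4], [0.7, -1.5], [0.1, 1.2], [-0.3, 1.3]]
0.04 tw [ 0.5615  0.0062 -0.0531] 0.61 
0.04 tws [ 0.5618  0.0066 -0.0536] 0.71 
0.044 w [ 0.5607  0.0059 -0.0554] 1.25 [[-1.0, -1.6], [1.2, -1.7], [0.7, 1.4], [-0.9, 1.5]]
0.044 tw [ 0.561   0.0064 -0.0522] 0.76 
0.044 tws [ 0.5612  0.0063 -0.0546] 0.82 
-20 [[154.2, 167.9], [356.6, 167.9]] [[148.7, 171.1], [362.2, 171.1]]
-10 [[155.2, 178.0], [355.6, 178.0]] [[149.7, 181.7], [361.1, 181.7]]
0 [[156.1, 187.9], [354.7, 187.9]] [[150.7, 192.1], [360.1, 192.1]]
10 [[156.9, 197.7], [353.8, 197.7]] [[151.7, 202.4], [359.1, 202.4]]
20 [[157.8, 207.2], [353.0, 207.2]] [[152.7, 212.4], [358.1, 212.4]]
```

View pics/w9.png

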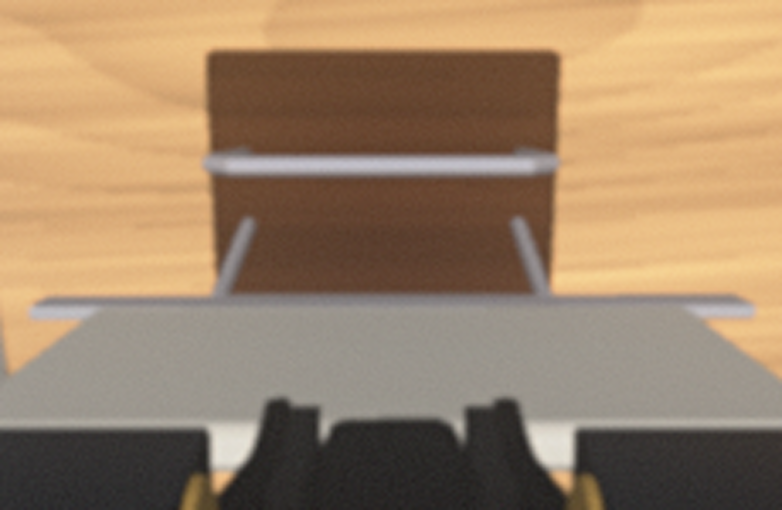

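The bar appears about 10 mm beyond the TCP in x, i.e. the lid leans a few degrees. I'll verify with the scene camera by solving for offset d and depth L of the bar's −y end.

```bash
python3 - <<'E'
from look import *
s,M,P=look("10",("wrist",))
n="scene"; im=ctrl.get_image(n); cv2.imwrite("pics/s10.png",cv2.resize(im[180:280,250:310],None,fx=6,fy=6,interpolation=cv2.INTER_CUBIC))
for d in (-3,5,13):
  for L in(.115,.131):
    print(d,L,((proj(n,[P+M@[d*1e-3,L,-.098]])[0]-[250,180]+.5)*6).round(0).tolist())
E
```

```text
10.27 [0.5626 0.0087 0.3126] x [ 0.998 -0.056 -0.   ] z [0.056 0.998 0.   ] F [ 0.1 -0.5 -2.3] w 0.279
-3 0.115 [259.0, 528.0]
-3 0.131 [255.0, 553.0]
5 0.115 [279.0, 522.0]
5 0.131 [276.0, 546.0]
13 0.115 [300.0, 515.0]
13 0.131 [296.0, 540.0]
```

View pics/s10.png

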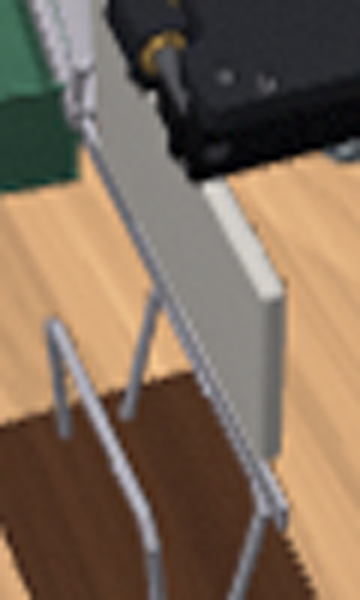

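Both views agree on the lid hanging nearly straight, with the bar d ≈ +5 mm. I'll shift −5.5 mm in x and −2 mm in y, descend to just above the hoops, and look.

{"fn": "play_rows", "kwargs": {
  "translation": [
    [-2,0,-1],
    [-2,0,-1],
    [-1.5,5,0],
    [0,7,0],
    [0,7,0],
    [0,7,0],
    [0,7,0],
    [0,3,0],
    [0,0,0],
    [0,0,0]
  ],
  "turn": [
    [0,0,0],
    [0,0,0],
    [0,0,0],
    [0,0,0],
    [0,0,0],
    [0,0,0],
    [0,0,0],
    [0,0,0],
    [0,0,0],
    [0,0,0]
  ],
  "fingers": [-1,-1,-1,-1,-1,-1,-1,-1,-1,-1],
  "grip_force": 20
}}

```text
time: 11.2
position: [0.5568, 0.0057, 0.2766]
tool_rot: [-1.57, 0.046, -0.045]
ft_force: [-0.5, 0.4, -2.0]
grip_width: 0.274
```

```bash
python3 - <<'E'
from look import *
s,M,P=look("11",("wrist",))
n="scene"; im=ctrl.get_image(n); cv2.imwrite("pics/s11.png",cv2.resize(im[180:305,240:310],None,fx=4.8,fy=4.8,interpolation=cv2.INTER_CUBIC))
im=cv2.imread("pics/wrist11.png"); cv2.imwrite("pics/w11.png",cv2.resize(im[90:260,140:370],None,fx=3.4,fy=3.4,interpolation=cv2.INTER_CUBIC))
E
```

```text
11.2 [0.5568 0.0057 0.2766] x [ 0.998 -0.058 -0.   ] z [ 0.058  0.998 -0.   ] F [-0.5  0.4 -2. ] w 0.274
```

View pics/s11.png

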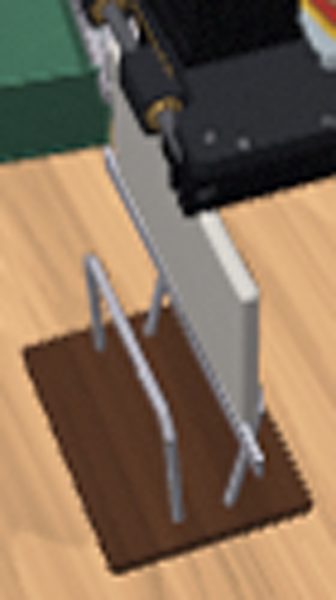

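View pics/w11.png

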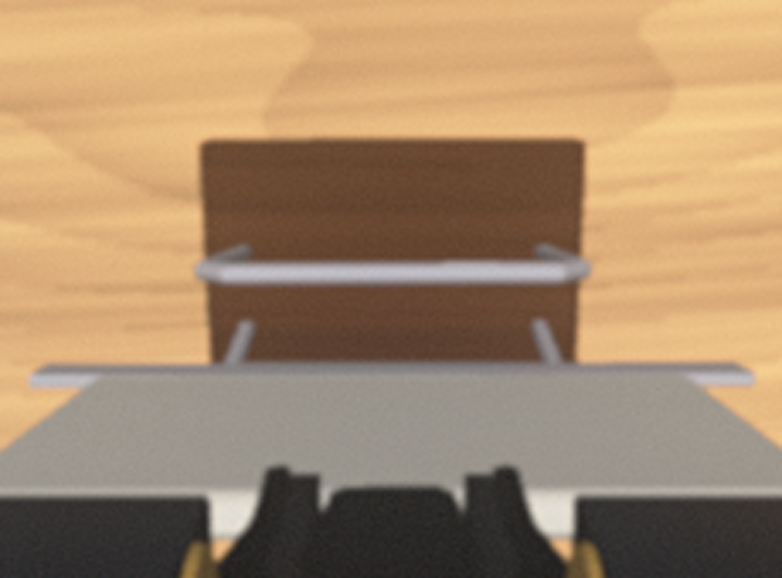

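In the wrist view the near hoop is at row ~169 and the bar at ~198, about 28 mm beyond it, while the gap's middle is ~22 mm. So the bar is ~6 mm too far in x. I'll shift −6 mm and go down between the hoops.

{"fn": "play_rows", "kwargs": {
  "translation": [
    [-2,0,0],
    [-2,0,0],
    [-2,3,0],
    [0,6,0],
    [0,7,0],
    [0,7,0],
    [0,7,0],
    [0,6,0],
    [0,4,0],
    [0,0,0]
  ],
  "turn": [
    [0,0,0],
    [0,0,0],
    [0,0,0],
    [0,0,0],
    [0,0,0],
    [0,0,0],
    [0,0,0],
    [0,0,0],
    [0,0,0],
    [0,0,0]
  ],
  "fingers": [-1,-1,-1,-1,-1,-1,-1,-1,-1,-1],
  "grip_force": 20
}}

```text
time: 12.13
position: [0.5501, 0.006, 0.2354]
tool_rot: [-1.571, 0.047, -0.044]
ft_force: [-0.7, -0.1, -3.1]
grip_width: 0.27
```

```bash
python3 - <<'E'
from look import *
s,M,P=look("12",("wrist",))
n="scene"; im=ctrl.get_image(n); cv2.imwrite("pics/s12.png",cv2.resize(im[180:305,240:310],None,fx=4.8,fy=4.8,interpolation=cv2.INTER_CUBIC))
im=cv2.imread("pics/wrist12.png"); cv2.imwrite("pics/w12.png",cv2.resize(im[90:260,140:370],None,fx=3.4,fy=3.4,interpolation=cv2.INTER_CUBIC))
E
```

```text
12.13 [0.5501 0.006  0.2354] x [ 0.998 -0.058 -0.002] z [ 0.058  0.998 -0.   ] F [-0.7 -0.1 -3.1] w 0.27
```

View pics/s12.png

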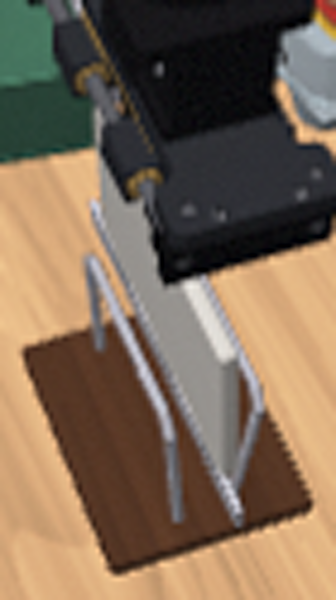

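View pics/w12.png

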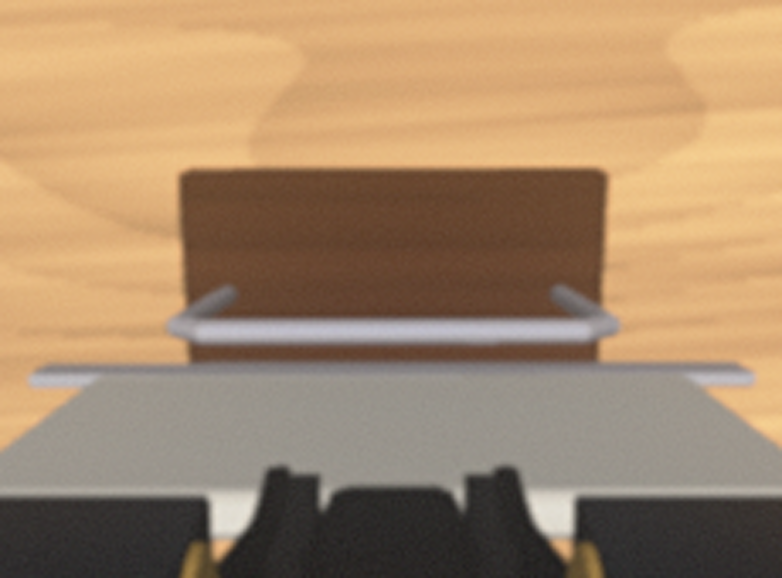

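The bar is between the hoops and hanging free (−3.1 N). Continuing down.

{"fn": "play_rows", "kwargs": {
  "translation": [
    [0,4,0],
    [0,6,0],
    [0,7,0],
    [0,7,0],
    [0,7,0],
    [0,6,0],
    [0,5,0],
    [0,3,0],
    [0,0,0],
    [0,0,0]
  ],
  "turn": [
    [0,0,0],
    [0,0,0],
    [0,0,0],
    [0,0,0],
    [0,0,0],
    [0,0,0],
    [0,0,0],
    [0,0,0],
    [0,0,0],
    [0,0,0]
  ],
  "fingers": [-1,-1,-1,-1,-1,-1,-1,-1,-1,-1],
  "grip_force": 20
}}

```text
time: 13.07
position: [0.5509, 0.006, 0.1918]
tool_rot: [-1.57, 0.045, -0.045]
ft_force: [-0.1, 0.1, -2.9]
grip_width: 0.275
```

```bash
python3 - <<'E'
from look import *
s,M,P=look("13",("wrist",))
n="scene"; im=ctrl.get_image(n); cv2.imwrite("pics/s13.png",cv2.resize(im[180:305,240:310],None,fx=4.8,fy=4.8,interpolation=cv2.INTER_CUBIC))
E
```

```text
13.07 [0.5509 0.006  0.1918] x [ 0.998 -0.058  0.   ] z [0.058 0.998 0.   ] F [-0.1  0.1 -2.9] w 0.275
```

View pics/s13.png

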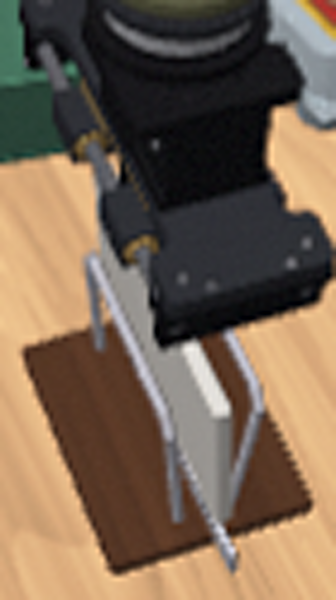

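Still free, with about 11 mm to go by the rail reckoning.

{"fn": "play_rows", "kwargs": {
  "translation": [
    [0,2,0],
    [0,2,0],
    [0,2,0],
    [0,2,0],
    [0,1,0],
    [0,1,0],
    [0,1,0],
    [0,0,0],
    [0,0,0],
    [0,0,0]
  ],
  "turn": [
    [0,0,0],
    [0,0,0],
    [0,0,0],
    [0,0,0],
    [0,0,0],
    [0,0,0],
    [0,0,0],
    [0,0,0],
    [0,0,0],
    [0,0,0]
  ],
  "fingers": [-1,-1,-1,-1,-1,-1,-1,-1,-1,-1],
  "grip_force": 20
}}

```text
time: 14.0
position: [0.5508, 0.006, 0.1809]
tool_rot: [-1.57, 0.045, -0.045]
ft_force: [-0.4, 0.2, -2.0]
grip_width: 0.276
```

{"fn": "play_rows", "kwargs": {
  "translation": [
    [0,1,0],
    [0,1,0],
    [0,1,0],
    [0,0,0],
    [0,0,0],
    [0,0,0],
    [0,0,0],
    [0,0,0],
    [0,0,0],
    [0,0,0]
  ],
  "turn": [
    [0,0,0],
    [0,0,0],
    [0,0,0],
    [0,0,0],
    [0,0,0],
    [0,0,0],
    [0,0,0],
    [0,0,0],
    [0,0,0],
    [0,0,0]
  ],
  "fingers": [-1,-1,-1,-1,-1,-1,-1,-1,-1,-1],
  "grip_force": 20
}}

```text
time: 14.83
position: [0.5517, 0.006, 0.1805]
tool_rot: [-1.569, 0.043, -0.047]
ft_force: [-2.9, 0.2, 9.8]
grip_width: 0.275
```

Contact came at TCP z = 0.1805, exactly as predicted, so the bar is on the foot. I'll check the picture, then relax and release.

```bash
python3 - <<'E'
from look import *
s,M,P=look("14",("wrist",))
n="scene"; im=ctrl.get_image(n); cv2.imwrite("pics/s14.png",cv2.resize(im[180:305,240:310],None,fx=4.8,fy=4.8,interpolation=cv2.INTER_CUBIC))
E
```

```text
14.83 [0.5517 0.006  0.1805] x [ 0.998 -0.058  0.003] z [0.058 0.998 0.001] F [-2.9  0.2  9.8] w 0.275
```

View pics/s14.png

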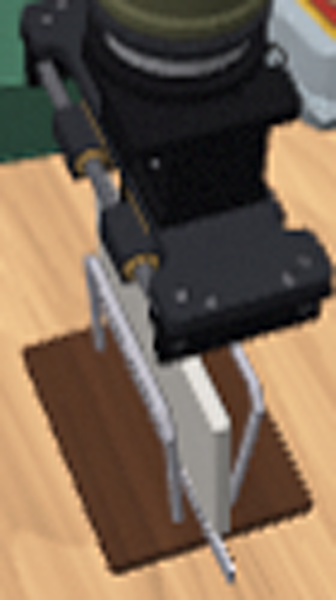

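View pics/wrist14.png

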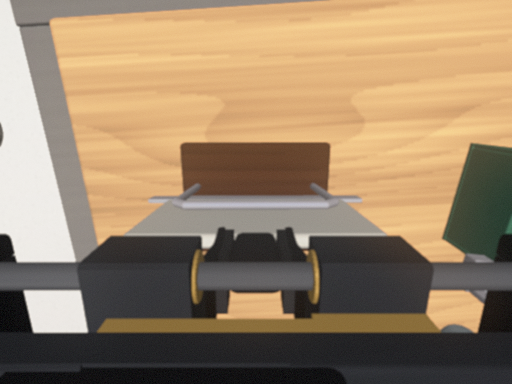

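The lid stands between the hoops with its bar on the foot. Relaxing the push and opening gradually.

{"fn": "play_rows", "kwargs": {
  "translation": [
    [0,-1,0],
    [0,-1,0],
    [0,0,0],
    [0,0,0],
    [0,0,0],
    [0,0,0],
    [0,0,0],
    [0,0,0],
    [0,0,0],
    [0,0,0]
  ],
  "turn": [
    [0,0,0],
    [0,0,0],
    [0,0,0],
    [0,0,0],
    [0,0,0],
    [0,0,0],
    [0,0,0],
    [0,0,0],
    [0,0,0],
    [0,0,0]
  ],
  "fingers": [-1,-1,-1,-0.4,-0.3,-0.2,0,0.3,0.6,1],
  "grip_force": 10
}}

```text
time: 15.77
position: [0.5508, 0.006, 0.1798]
tool_rot: [-1.57, 0.046, -0.045]
ft_force: [0.1, 1.1, -0.0]
grip_width: 0.618
```

{"fn": "play_rows", "kwargs": {
  "translation": [
    [0,0,0],
    [0,0,0],
    [0,0,0],
    [0,0,0],
    [0,0,0],
    [0,0,0],
    [0,0,0],
    [0,0,0],
    [0,0,0],
    [0,0,0]
  ],
  "turn": [
    [0,0,0],
    [0,0,0],
    [0,0,0],
    [0,0,0],
    [0,0,0],
    [0,0,0],
    [0,0,0],
    [0,0,0],
    [0,0,0],
    [0,0,0]
  ],
  "fingers": [1,1,1,1,1,1,1,1,1,1]
}}

```text
time: 16.6
position: [0.5508, 0.006, 0.1799]
tool_rot: [-1.57, 0.045, -0.045]
ft_force: [0.1, 0.1, 0.3]
grip_width: 1.001
```

```bash
python3 - <<'E'
from look import *
s,M,P=look("15",("wrist","scene"))
E
```

```text
16.6 [0.5508 0.006  0.1799] x [ 0.998 -0.058  0.   ] z [0.058 0.998 0.   ] F [0.1 0.1 0.3] w 1.001
```

View pics/wrist15.png

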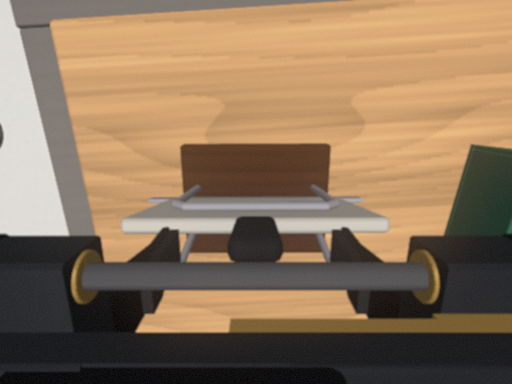

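View pics/scene15.png

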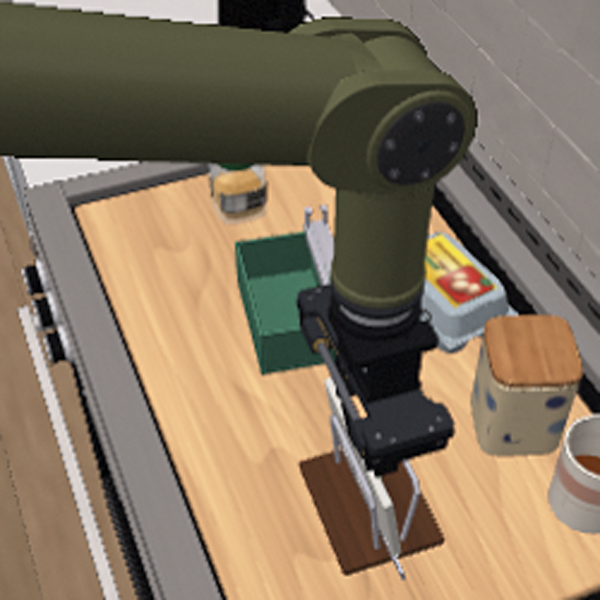

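Released: the lid leans lightly on the near hoop and the tab is free between the open fingers (0 N). Retreating straight up.

{"fn": "play_rows", "kwargs": {
  "translation": [
    [0,-3,0],
    [0,-6,0],
    [0,-10,0],
    [0,-14,0],
    [0,-18,0],
    [0,-18,0],
    [0,-18,0],
    [0,-18,0],
    [0,-18,0],
    [0,-18,0]
  ],
  "turn": [
    [0,0,0],
    [0,0,0],
    [0,0,0],
    [0,0,0],
    [0,0,0],
    [0,0,0],
    [0,0,0],
    [0,0,0],
    [0,0,0],
    [0,0,0]
  ],
  "fingers": [1,1,1,1,1,1,1,1,1,1]
}}

```text
time: 17.53
position: [0.5509, 0.0059, 0.3231]
tool_rot: [-1.57, 0.044, -0.047]
ft_force: [0.6, -0.1, 0.3]
grip_width: 1.002
```

{"fn": "play_rows", "kwargs": {
  "translation": [
    [-10,-8,0],
    [-20,0,10],
    [-20,0,20],
    [-20,0,25],
    [-20,0,25],
    [-20,0,25],
    [-10,0,20],
    [0,0,10],
    [0,0,0],
    [0,0,0]
  ],
  "turn": [
    [0,0,0],
    [0,0,0],
    [0,0,0],
    [0,0,0],
    [0,0,0],
    [0,0,0],
    [0,0,0],
    [0,0,0],
    [0,0,0],
    [0,0,0]
  ],
  "fingers": [1,1,1,1,1,1,1,1,1,1]
}}

```text
time: 18.37
position: [0.4391, 0.1468, 0.329]
tool_rot: [-1.571, 0.045, -0.046]
ft_force: [-0.1, -0.8, 0.3]
grip_width: 1.001
```

```bash
python3 - <<'E'
from look import *
s,M,P=look("16",("top","scene"))
im=ctrl.get_image("scene"); cv2.imwrite("pics/s16.png",cv2.resize(im[180:315,230:310],None,fx=4.4,fy=4.4,interpolation=cv2.INTER_CUBIC))
im=cv2.imread("pics/top16.png"); cv2.imwrite("pics/t16.png",cv2.resize(im[115:265,140:400],None,fx=3,fy=3,interpolation=cv2.INTER_CUBIC))
E
```

```text
18.37 [0.4391 0.1468 0.329 ] x [ 0.998 -0.058  0.001] z [ 0.058  0.998 -0.001] F [-0.1 -0.8  0.3] w 1.001
```

View pics/s16.png

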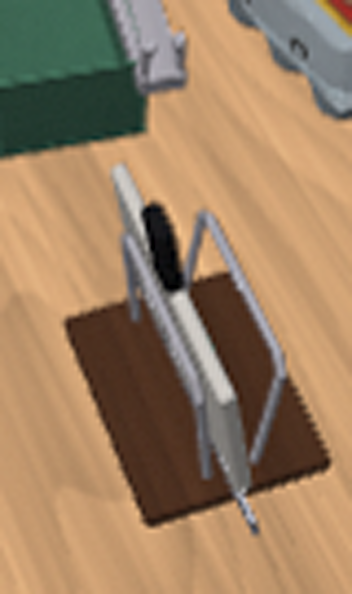

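View pics/t16.png

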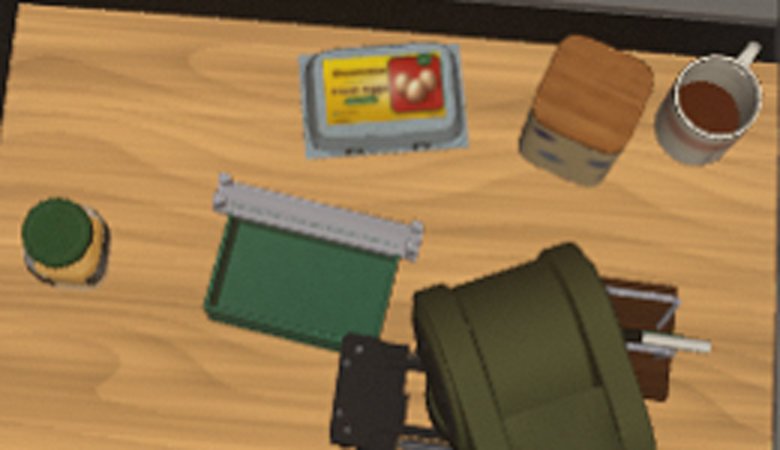

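The lid stands in the gap, tab up, with its panel along the hoops and the tab leaning slightly to the near hoop. The bystanders are where they were, and the gripper is clear. Handing in.

```bash
python3 - <<'E'
from bench import ctrl
print(ctrl.close_job())
E
```

```text
the job is handed in; nothing more can be done
None
```

I swung the lid upright by its tab, lifted it straight out of the hinge, and set it tab up in the gap of the drying stand. I handed the job in at about 18.4 s; no verdict was reported.

**Last checks:**
- **Hinge:** I pressed the bar onto its rail with about 10 N to be sure the lid was upright in the hinge. I then lifted it about 65 mm straight up, and the gripper carried only the lid's weight.
- **Placing:** The bar touched the stand's foot at TCP z 0.1805, against 0.181 predicted from the rail contact. The gripper read no force after release.
- **Final pictures:** The lid stands in the gap with its panel along the hoops, leaning towards the robot onto the near hoop. The gap geometry limits that lean to about 0.2–0.33 rad, under the 0.4 limit, but I did not measure it. By eye, the egg box, canister and honey jar have not moved, and the gripper is clear.

**What disagreed:**
- **Surface height:** The camera fits put everything about 4 cm above z = 0, where the work surface was said to be. I worked to the measured heights, and the rail contact agreed with them.
- **Scene camera:** It was also a few pixels off on the fingertips.
- **Bar position:** While the lid hung from the gripper, the wrist and scene views differed by several mm on where the bar was. I corrected this over the stand from the wrist view.

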